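# Pack a sample tube and snap the sliding lid shut

## Task

Lay the loose red-capped sample tube in the empty cradle of the white transport box, then slide the blue lid shut along its channel, over the little sprung ridge at the entry end and against the buffer in the closed end, until it snaps and stays fully home. Push slowly and gently, feeling for the end: never load the buffer with more than about 25 N. Leave the other things on the bench where they are.

Things in the scene. Friction and masses are not known exactly. Their poses are not given: they have to be found in the camera images.
- tube_mid (a point): Centre of the loose red-capped sample tube, which lies on the bench (16 mm across, 88 mm long, 14 g; centre 8 mm above what it lies on). Its y axis runs along the tube; either end may point either way in the cradle.
- box: White transport box, fixed (non-slip feet, it does not move). Origin: under its middle, on the bench. 157 mm along x, 128 mm along y, rim 50 mm high. x is the direction in which the lid closes: entry end at -77 mm, closed end at +80 mm. Inside: floor at z = 6 mm, y from -54 to +54 mm. The side walls hold the lid's channel: ledge at z = 40 mm, roof at 45.5 mm. A fixed blue-capped tube lies in a second cradle at x = -32 mm.
- cradle (a point): Where the tube's centre lies when packed: x +32, y 0, z 26 mm of the box, axes as the box; the tube lies along y. The cradle is two ribs, at y -31 to -23 and +23 to +31 mm, with V notches (bottom 20 mm wide at z = 18 mm, top 32 mm wide at z = 29 mm). Between the ribs fingers have room down to the floor; along x the next solid thing is 38 mm away.
- grip_bar (a point): Centre of the raised grip bar across the blue lid; axes are the lid's, x = closing direction. Bar 12 mm thick along x, 60 mm along y, 14 mm high, centre 7 mm above the plate's top. Lid: loose, about 110 g, plate 150 x 115 x 4 mm, 1.5 mm play in the channel; bar centre 19 mm ahead of the plate's rear edge. At first the lid is in the channel, drawn out 78 to 88 mm, drooping a little.
- home (a point): Point fixed in the box where the centre of the grip bar is when the lid is snapped shut, the bead resting against the ridge (x -58, y 0, z 51 mm of the box). Axes as the box.
- buffer_mid (a point): Centre of the buffer strip (x = +72.2, z = 42.8 mm of the box when out); axes as the box.
- buffer (a joint): Sprung black buffer strip in the closed end of the box that the lid's leading edge meets in the last 2.3 mm; m: 0 = out, 0.0036 = bottomed on the rigid end. It pushes back with 5 N at first and 9 N when bottomed, and holds the shut lid without play against the ridge; a lid that has not snapped is pushed back.
- ridge (a joint): Sprung ridge (snap tongue) in the entry end, m: 0 = up, up to 0.004 when the bead under the lid's rear edge presses it down. The bead meets it 12 to 14 mm before home (push up to about 8 N); it comes up behind the bead only when the lid is pushed against the buffer to home or up to 1.3 mm beyond (a push of about 8 to 11 N); after that the lid meets something rigid.
- timer_mid (a point): Bystander: white lab timer with display, 48 x 70 x 56 mm; point half-way up.
- cup_mid (a point): Bystander: lidded sample cup with red lid, 41 mm across, 59 mm tall; point half-way up.
- marker_mid (a point): Bystander: white and blue marker pen, 130 mm long, 14 mm thick, lying; its centre.
- slides_mid (a point): Bystander: white paper-wrapped pack of slides, 28 x 78 x 25 mm; its centre.

How it is judged:
On the way, in this order (a step that is already met when the one before it is completed fails the run):
1. the red-capped tube lies in the empty cradle, let go, while the lid is still open (distance between tube_mid and cradle below 0.012 m and angle between the y axis of tube_mid and the y axis of box, either way round below 0.12 rad and linear speed of red_tube below 0.03 m/s and contact force between the fingers and red_tube below 0.1 N and x of grip_bar in the frame of home below -0.05 m), for 0.2 s.
2. the lid is home and the ridge has come up behind its bead (x of grip_bar in the frame of home above -0.0015 m and value of joint ridge below 0.0008 m), for 0.2 s.
At the end, for the whole second after the job is handed in: The lid is in its channel no more than 1.5 mm short of home with the ridge up behind its bead (less than 0.8 mm down), and the red-capped tube rests in the cradle within 12 mm of its centre and 0.12 rad of its line; both at rest (all of step 2 and distance between grip_bar and home below 0.006 m and distance between tube_mid and cradle below 0.012 m and angle between the y axis of tube_mid and the y axis of box, either way round below 0.12 rad and linear speed of each of lid, red_tube below 0.02 m/s); the robot touches nothing.
It fails at once if the lid is rammed into the closed end: more than 25 N on the buffer strip (contact force between lid and buffer above 25 N).
It fails at once if a bystander (timer, sample cup, marker, slide pack) is moved more than 30 mm (distance of any of timer_mid, cup_mid, marker_mid, slides_mid from where it was at the start of the episode above 0.03 m).
It also fails if it takes over 54 s, if anything falls off the work surface, if the arm or the gripper's body presses on something with over 40 N, if the wrist force passes 120 N, or if a joint passes its speed limit or range.

## Robot

A 6-joint arm with a two-finger parallel gripper is mounted at the origin on a cart in front of the work surface, level with it; the furniture and walls round the work are solid. World frame = base frame: x ahead of the robot, y to its left, z up, the work surface at z = 0. Lengths are in m, angles in rad, forces in N, time in s.
With the tool pointing down it reaches from about 0.275 to 0.75 m from the base axis. Payload 10.2 kg.
Tool frame: the origin (TCP) lies at the very end of the fingers, on their centre line; the grasp point (between the pads) lies robot.grasp_offset behind it (robot.grasp_offset is the distance from the TCP to the grasp point, in m); z points along the fingers, y is the line along which they close (so a half turn about z gives the same grasp; the last joint's range is limited). The gripper opens to 88 mm and grips with 3 to 60 N. Pads are 18 mm wide; open, the fingers measure 123 mm over their backs; the gripper's body (75 mm by 187 mm) begins 45 mm behind the grasp point.
Start: joints at [-1.554, 0.313, 1.498, -0, 1.331, -0.223], TCP at [0.125, -0.51, 0.239] pointing down, gripper open.
Joint ranges: [-2.94, 2.94], [-0.97, 2.17], [0.19, 2.56], [-1.23, 4.37], [0.02, 3.11], [-2.88, 2.88]. Speed limits (rad/s): [2.39, 2.39, 3.01, 3.14, 3.14, 3.14].

## Interface

Orientations are given as a unit quaternion [x, y, z, w].
In Python, from bench import robot gives the robot as it stands.
- The arm moves only by the shell command python3 -m inch 'ROWS'. ROWS is JSON, a list of rows, each a list of 7 numbers: the gripper's target within -1 to 1 (shut at 1, half-way at 0, fully open at -1), then the shift along the tool's x, y, z each as a share of 0.03 m, from -1 to 1, then the turn, a rotation vector about the tool's x, y, z each as a share of 4 degrees, from -1 to 1. In form: [[gripper, dx, dy, dz, rx, ry, rz], ...]. A call has exactly 8 rows; each row shifts and turns the commanded pose from where the row before left it, along the tool's axes as they then stand; what a row does not reach is not made up. A row lasts 1/10 s, in which the tool goes at most 50 mm and 8.59 degrees, less where a joint would pass 70% of its speed; a pose out of reach is approached as far as the arm can. A call with a number of a shift or a turn outside -1 to 1 is refused whole. A call with a gripper value outside its range is refused whole. The fingers move at their own pace and stop on an object; the grip force is fixed at half the most. Time passes only in rows, so rows that do not move let the fingers close, or fill a call up. It gives the time, the measured TCP pose, the force, the opening and the grip force at its end, in the units of the state.
- robot.observe(): the state, without advancing time (a new reading comes with each control period).
- robot.get_image(name): name is "scene" or "top" or "wrist"; returns the picture (384x512x3 uint8, red, green, blue); there is no depth.
- robot.calibration(name): a dict with "vfov" (degrees; the focal length in pixels is half the picture's height over the tangent of half this angle, whatever the lens; pixels are square), "cx", "cy" (the principal point, pixels), "k1" (the pictures are not rectified: a ray, as slopes to the right and down, at radius r is drawn at 1 + k1 r^2 times it, then the intrinsics apply), "rvec" (rotation vector, rad) and "tvec" (3), from world to camera coordinates, as OpenCV has them; the wrist camera has in their place "tool_from_camera" (4x4, takes a point from camera to tool coordinates, whose origin is the TCP and whose axes are the flange's). Camera axes: x right, y down, z forward; pixel columns grow to the right and rows downward; lengths in m; the calibration is good to about 2 mm. A picture is of the moment at which its call begins: read the wrist's pose just before it. calibration takes no time and is no camera call.
- robot.finish_job(): hands the job in; it is judged then, once.
The state is a dict: "clock": time; "qpos": joint angles; "joint_velocities": joint speeds; "tau": joint torques, N m; "eef_pos": TCP position; "eef_rot": TCP orientation; "contact_force": force on the tool from outside, world axes, zero at the start; "wrist_torque": the same for the moment, N m; "opening": finger opening in m; "grasp_force": force on a finger pad.
Only numpy, scipy, OpenCV 4.12 (cv2) and the standard library are available. Lean on these libraries where they do the work, as an engineer would, in place of code of your own. Each camera call takes 0.05 s, during which the arm holds its last target. There are 200 camera calls.

## Working session

There is one attempt and no reset: what is moved stays moved. The work goes in short steps, Python scripts to look and compute and a shell command to move; the robot and the scene stay as the last step left them, time stands still between calls to the robot, and variables do not carry over. Pictures are saved under pics/ and viewed, at most 11 in all, crops included, and the job is handed in when it is done.

```bash
ls; mkdir -p pics; cat > h.py <<'E'
import numpy as np, cv2
from bench import robot
from scipy.spatial.transform import Rotation as R
def cam(n,s=None):
    c=robot.calibration(n); f=192/np.tan(np.radians(c["vfov"])/2)
    if n=="wrist":
        s=s or robot.observe(); T=np.eye(4);T[:3,:3]=R.from_quat(s["eef_rot"]).as_matrix();T[:3,3]=s["eef_pos"]
        M=T@np.array(c["tool_from_camera"]); Rw,o=M[:3,:3],M[:3,3]
    else:
        r=R.from_rotvec(c["rvec"]).as_matrix(); Rw=r.T; o=-r.T@np.array(c["tvec"])
    return c,f,Rw,o
def ray(C,uv):
    c,f,Rw,o=C; d=np.array([(uv[0]-c["cx"])/f,(uv[1]-c["cy"])/f]); p=d.copy()
    for _ in range(20): p=d/(1+c["k1"]*(p@p))
    return o,Rw@np.array([p[0],p[1],1])
def onz(C,uv,z):
    o,d=ray(C,uv); return o+d*(z-o[2])/d[2]
def proj(C,X):
    c,f,Rw,o=C; p=Rw.T@(np.array(X)-o); p=p[:2]/p[2]; p=p*(1+c["k1"]*(p@p)); return p*f+[c["cx"],c["cy"]]
def snap(n,name):
    C=cam(n); im=np.array(robot.get_image(n))[:,:,::-1].copy(); cv2.imwrite(f"pics/{name}.png",im); return C,im
E
python3 - <<'E'
from h import *
s=robot.observe();print(s, robot.grasp_offset)
for n in("top","scene"):
    C,im=snap(n,n+"0"); print(n,C[3],C[2].round(2).tolist(),C[0])
a=cv2.imread("pics/top0.png")
E
```

```text
pics
{'clock': 0.0, 'qpos': array([-1.55441388e+00,  3.13438899e-01,  1.49844671e+00, -4.32364880e-05,
        1.33102434e+00, -2.23385074e-01]), 'joint_velocities': array([ 2.41116069e-05, -1.28864999e-03, -4.31655038e-04, -8.98229142e-04,
        3.08371140e-03, -4.41245351e-04]), 'tau': array([-2.59800800e-05, -4.02212870e+01, -2.52265120e+01,  6.94356440e-02,
        3.52897332e-02, -1.22715592e-04]), 'eef_pos': array([ 0.12465638, -0.50971865,  0.23816314]), 'eef_rot': array([ 9.92821713e-01,  1.19601887e-01,  4.71649298e-05, -6.57289543e-04]), 'contact_force': array([ 0.06917489, -0.29708887,  0.90943555]), 'wrist_torque': array([-0.01193231, -0.03093431,  0.04111143]), 'grasp_force': 0.0, 'opening': 0.08804821170587164} 0.0187
top [ 0.43104442 -0.02749071  1.25825198] [[-0.0, -0.99, 0.11], [-1.0, 0.0, -0.02], [0.02, -0.11, -0.99]] {'vfov': 47.01377154437037, 'cx': 259.1468096297781, 'cy': 193.01871166816613, 'k1': -0.03465833924097406, 'rvec': array([ 2.17354515, -2.17968015,  0.13949926]), 'tvec': array([-0.05249055,  0.56258626,  1.20436478])}
scene [ 0.03993118 -0.90434427  0.97597241] [[0.87, -0.33, 0.36], [-0.49, -0.59, 0.64], [0.0, -0.73, -0.68]] {'vfov': 46.73251649800051, 'cx': 259.7114928838088, 'cy': 188.50493047135814, 'k1': -0.137281182976453, 'rvec': array([ 2.25726586, -0.58738472,  0.26258392]), 'tvec': array([-0.48148137,  0.19191562,  1.22609106])}
```

View pics/top0.png

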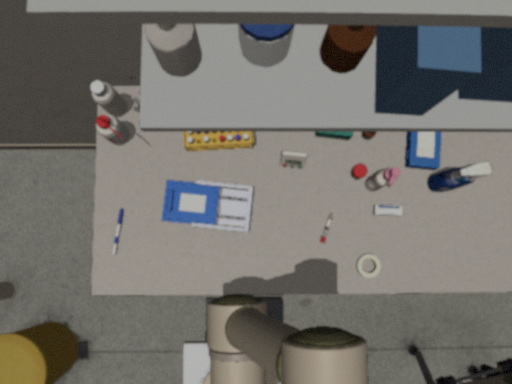

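View pics/scene0.png

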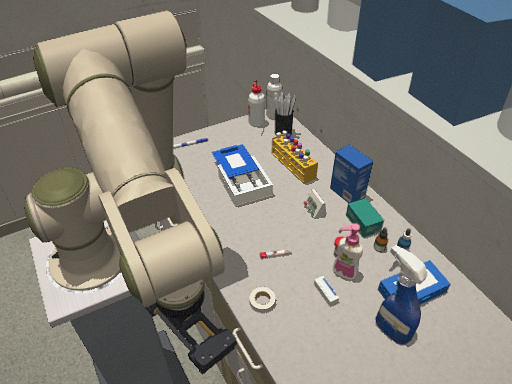

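The top view shows the box at about (222,205), with the blue lid drawn out to the left (163–220), so it closes to the right (world −y). The red-capped tube is at about (327,228), the timer at (293,159), the cup at (360,171), the slides at (388,210) and the marker at (118,230).

```bash
python3 - <<'E'
from h import *
im=cv2.imread("pics/top0.png"); C=cam("top")
cv2.imwrite("pics/top0c.png",cv2.resize(im[165:265,155:355],None,fx=4,fy=4,interpolation=cv2.INTER_CUBIC))
hsv=cv2.cvtColor(im,cv2.COLOR_BGR2HSV)
def comp(m,roi):
    k=np.zeros_like(m);x0,y0,x1,y1=roi;k[y0:y1,x0:x1]=m[y0:y1,x0:x1]
    n,l,st,ce=cv2.connectedComponentsWithStats(k)
    i=1+np.argmax(st[1:,4]); p=np.argwhere(l==i)[:,::-1].astype(np.float32); return p,ce[i],st[i]
blue=cv2.inRange(hsv,(100,120,50),(125,255,255))
p,c,st=comp(blue,(155,165,260,245)); r=cv2.minAreaRect(p); print("lid blue",r,[onz(C,q,.047)[:2].round(4) for q in cv2.boxPoints(r)])
red=cv2.inRange(hsv,(0,120,60),(8,255,255))|cv2.inRange(hsv,(170,120,60),(180,255,255))
p,c,st=comp(red,(310,205,345,250)); print("cap",c,st,onz(C,c,.008))
# tube: differs from bench
g=im[205:250,312:345].astype(int); med=np.median(g.reshape(-1,3),0); m=np.zeros(im.shape[:2],np.uint8); m[205:250,312:345]=(np.abs(g-med).sum(2)>45)*255
p,c,st=comp(m,(0,0,512,384)); r=cv2.minAreaRect(p); print("tube",c,st,r,onz(C,r[0],.008),[onz(C,q,.008)[:2].round(4) for q in cv2.boxPoints(r)])
g=im[165:245,155:262].astype(int); med=np.median(g.reshape(-1,3),0)
for n,uv,z in(("timer",(293,159),.05),("cup",(360,171),.05),("slides",(388,210),.02),("marker",(118,230),0)): print(n,onz(C,uv,z)[:2])
E
```

```text
lid blue ((190.70274353027344, 202.57398986816406), (53.12752914428711, 39.413822174072266), 6.009006023406982) [array([0.4886, 0.2117]), array([0.5967, 0.2024]), array([0.581 , 0.0565]), array([0.4731, 0.0672])]
cap [322.6        239.06666667] [321 237   4   5  15] [ 0.43352406 -0.23361782  0.008     ]
tube [323.64705882 234.84705882] [319 225  11  19  85] ((324.0000305175781, 234.00001525878906), (6.324555397033691, 17.708751678466797), 18.434947967529297) [ 0.44778912 -0.2378644   0.008     ] [array([ 0.427, -0.221]), array([ 0.4744, -0.2378]), array([ 0.4686, -0.2548]), array([ 0.4213, -0.2379])]
timer [ 0.65538431 -0.14823593]
cup [ 0.62160837 -0.33506378]
slides [ 0.51451579 -0.41967193]
marker [0.46099993 0.34569721]
```

View pics/top0c.png

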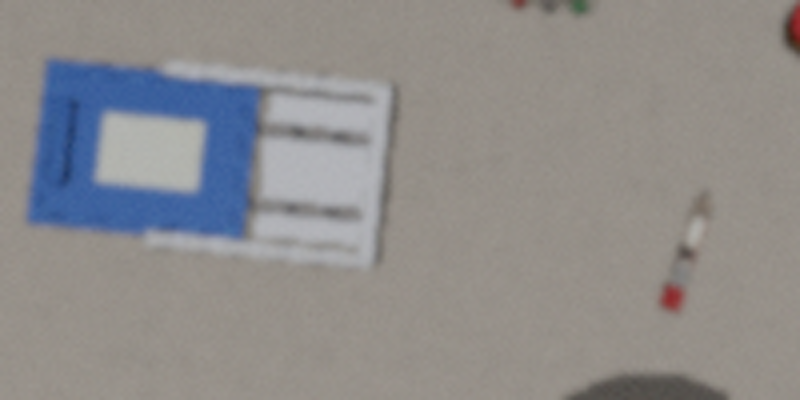

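The enlarged crop shows the tube from its tip at (331,213) to its cap at (322.5,242.5). The box's closed-end corners are (253.5,185.5) and (249,232). The lid's bar is at about (172,200), on its left side.

```bash
cat >> h.py <<'E'
def plan(xyz,yaw_axis=None,s=None):
    """deltas (in row shares) from current measured pose to TCP xyz, tool down, tool y along yaw_axis (2d)"""
    s=s or robot.observe(); r=R.from_quat(s["eef_rot"])
    d=r.inv().apply(np.array(xyz)-s["eef_pos"])/.03
    out=None
    if yaw_axis is not None:
        y=np.array([*yaw_axis,0.]);y/=np.linalg.norm(y)
        if y@r.as_matrix()[:,1]<0:y=-y
        z=np.array([0,0,-1.]); t=R.from_matrix(np.c_[np.cross(y,z),y,z])
        out=(r.inv()*t).as_rotvec(degrees=True)/4
    print("shift shares",d.round(2),"turn shares",None if out is None else out.round(2)); return d,out
E
python3 - <<'E'
from h import *
C=cam("top")
a=onz(C,(331.2,213),.008);b=onz(C,(322.5,242.5),.008);print("tube",a,b,np.linalg.norm(a-b),(a+b)/2)
p=onz(C,(253.5,185.5),.05);q=onz(C,(249,232),.05);print("box closed",p,q,np.linalg.norm(p-q))
u=(p-q)/np.linalg.norm(p-q); x=np.array([u[1],-u[0],0])
print("x axis",x,"origin",(p+q)/2-.08*x,"cradle",(p+q)/2-.048*x,"home",(p+q)/2-.138*x)
t=(a-b)[:2]; m=(a+b)/2
plan([m[0]-.05,m[1],.18],[-t[1],t[0]])
plan([m[0],m[1],.18],[-t[1],t[0]])
print(robot.calibration("wrist"))
E
```

```text
tube [ 0.50727567 -0.2596007   0.008     ] [ 0.42386446 -0.23315763  0.008     ] 0.08750238327361404 [ 0.46557006 -0.24637916  0.008     ]
box closed [ 0.58123824 -0.03816213  0.05      ] [ 0.4534928  -0.02555566  0.05      ] 0.12836596647650536
x axis [-0.0982073  -0.99516598  0.        ] origin [0.5252221  0.04775438 0.05      ] cradle [0.52207947 0.01590907 0.05      ] home [0.53091813 0.10547401 0.05      ]
shift shares [11.5  -6.22  1.95] turn shares [-0.02  0.    7.83]
shift shares [13.12 -5.83  1.95] turn shares [-0.02  0.    7.83]
{'vfov': 61.83877525581054, 'cx': 253.79059680016442, 'cy': 189.39360941569208, 'k1': -0.08024850144252901, 'tool_from_camera': array([[-7.04023465e-04, -9.50800402e-01, -3.09803324e-01,
         8.15246183e-02],
       [ 9.99999616e-01, -8.30899781e-04,  2.77584661e-04,
         1.58624702e-04],
       [-5.21343121e-04, -3.09803010e-01,  9.50800622e-01,
        -1.46044178e-01],
       [ 0.00000000e+00,  0.00000000e+00,  0.00000000e+00,
         1.00000000e+00]])}
```

```bash
python3 -m inch '[[-0.3,1,-0.5,0.1,0,0,0],[-0.3,1,-0.5,0.1,0,0,0],[-0.3,1,-0.5,0.1,0,0,0],[-0.3,1,-0.5,0.1,0,0,0],[-0.3,1,-0.5,0.1,0,0,0.5],[-0.3,1,-0.5,0.1,0,0,1],[-0.3,1,-0.5,0.1,0,0,1],[-0.3,1,-0.5,0.1,0,0,1]]'
python3 - <<'E'
from h import *
plan([.4656,-.2464,.18],[.0264,.0834])
E
```

```text
clock: 0.9
eef_pos: [0.3364, -0.3438, 0.2145]
eef_rot: [1.0, -0.004, -0.0, -0.0]
contact_force: [-0.4, -0.9, 0.4]
opening: 0.0572
grasp_force: 0.0
shift shares [ 4.28 -3.28  1.15] turn shares [-0.    0.    4.28]
```

```bash
python3 -m inch '[[-0.3,0.86,-0.65,0.2,0,0,0],[-0.3,0.86,-0.65,0.2,0,0,0],[-0.3,0.86,-0.65,0.2,0,0,0],[-0.3,0.86,-0.65,0.2,0,0,0],[-0.3,0.86,-0.65,0.2,0,0,1],[-0.3,0,0,0.15,0,0,1],[-0.3,0,0,0,0,0,1],[-0.3,0,0,0,0,0,1]]'
python3 - <<'E'
from h import *
C,im=snap("wrist","w1")
hsv=cv2.cvtColor(im,cv2.COLOR_BGR2HSV)
red=cv2.inRange(hsv,(0,120,60),(8,255,255))|cv2.inRange(hsv,(170,120,60),(180,255,255))
n,l,st,ce=cv2.connectedComponentsWithStats(red)
for i in range(1,n):
    if st[i,4]>60: print(st[i],ce[i],onz(C,ce[i],.008))
plan([.4656,-.2464,.18],[.0264,.0834]); print([proj(C,(x,y,.008)).round() for x,y in((.5073,-.2596),(.4239,-.2332))])
E
```

```text
clock: 1.7
eef_pos: [0.465, -0.2476, 0.1797]
eef_rot: [0.99, -0.143, -0.0, -0.0]
contact_force: [-0.0, 0.6, 0.5]
opening: 0.0572
grasp_force: 0.0
[ 63  18  15  10 116] [70.00862069 22.68103448] [ 0.64952077 -0.12267038  0.008     ]
[242 193  15  16 212] [249.05660377 200.44811321] [ 0.43349616 -0.23272515  0.008     ]
shift shares [ 0.01 -0.05 -0.01] turn shares [-0.01  0.01  0.24]
[array([254., 125.]), array([252., 208.])]
```

View pics/w1.png

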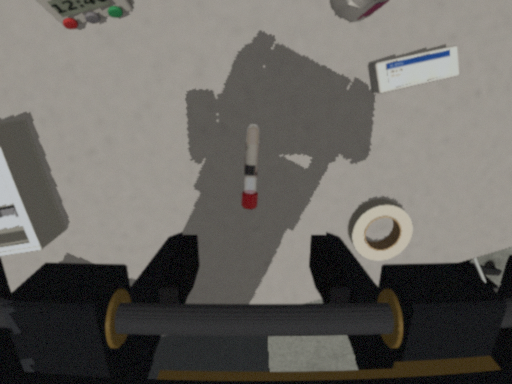

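Wrist view: the tube runs from its tip at (254,123) to its cap end at (249.5,208), close to where I predicted. The roll of tape at (382,232) is clear of the fingers.

```bash
python3 - <<'E'
from h import *
C=cam("wrist"); a=onz(C,(254,124),.008);b=onz(C,(249.5,208),.008);t=a-b;print(a,b,np.linalg.norm(t)); m=(a+b)/2
plan([m[0],m[1],.003],[-t[1],t[0]])
E
```

```text
[ 0.50840305 -0.2605584   0.008     ] [ 0.42518345 -0.23070713  0.008     ] 0.08841152929852392
shift shares [ 0.04 -0.08  5.89] turn shares [-0.01  0.01  0.78]
```

```bash
python3 -m inch '[[-0.3,0.02,-0.04,0.8,0,0,0.78],[-0.3,0,0,0.9,0,0,0],[-0.3,0,0,1,0,0,0],[-0.3,0,0,1,0,0,0],[-0.3,0,0,1,0,0,0],[-0.3,0,0,0.8,0,0,0],[-0.3,0,0,0.38,0,0,0],[-0.3,0,0,0,0,0,0]]'
python3 -m inch '[[1,0,0,0,0,0,0],[1,0,0,0,0,0,0],[1,0,0,0,0,0,0],[1,0,0,0,0,0,0],[1,0,0,-0.8,0,0,0],[1,0,0,-1,0,0,0],[1,0,0,-1,0,0,0],[1,0,0,-1,0,0,0]]'
python3 - <<'E'
from h import *
C=cam("top"); plan([.522,.016,.14],[.0982,.9952])
E
```

```text
clock: 2.55
eef_pos: [0.4654, -0.2466, 0.0028]
eef_rot: [0.986, -0.168, -0.001, -0.001]
contact_force: [0.5, 0.4, 0.8]
opening: 0.0576
grasp_force: 0.0
clock: 3.35
eef_pos: [0.4658, -0.2469, 0.1193]
eef_rot: [0.986, -0.168, 0.0, 0.0]
contact_force: [0.9, -0.4, 0.3]
opening: 0.0005
grasp_force: 0.0
shift shares [-1.14 -8.89 -0.69] turn shares [ 0.   -0.   -3.44]
```

The opening reads 0.5 mm, so I lifted before the fingers had closed on the tube. I'll check the tube's position and retry.

```bash
python3 -m inch '[[-0.3,0,0,-0.7,0,0,0],[-0.3,0,0,-0.7,0,0,0],[-0.3,0,0,-0.7,0,0,0],[-0.3,0,0,0,0,0,0],[-0.3,0,0,0,0,0,0],[-0.3,0,0,0,0,0,0],[-0.3,0,0,0,0,0,0],[-0.3,0,0,0,0,0,0]]'
python3 - <<'E'
from h import *
C,im=snap("wrist","w2"); print([proj(C,(x,y,.008)).round() for x,y in((.5084,-.2606),(.4252,-.2307))])
E
```

```text
clock: 4.15
eef_pos: [0.4657, -0.2469, 0.1802]
eef_rot: [0.986, -0.168, -0.001, -0.0]
contact_force: [0.2, 0.0, 0.3]
opening: 0.0571
grasp_force: 0.0
[array([253., 124.]), array([252., 208.])]
```

View pics/w2.png

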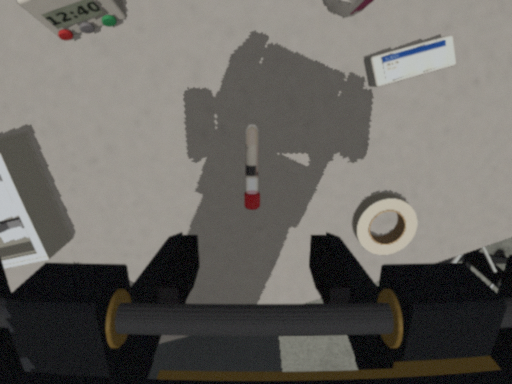

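The tube hasn't moved: its tip is at (252,125) and its cap at (252,208), lined up with the tool. I'll go down again and give the fingers more time to close.

```bash
python3 -m inch '[[-0.3,0.03,-0.03,0.9,0,0,0],[-0.3,0,0,1,0,0,0],[-0.3,0,0,1,0,0,0],[-0.3,0,0,1,0,0,0],[-0.3,0,0,1,0,0,0],[-0.3,0,0,0.7,0,0,0],[-0.3,0,0,0.3,0,0,0],[1,0,0,0,0,0,0]]'
python3 -m inch '[[1,0,0,0,0,0,0],[1,0,0,0,0,0,0],[1,0,0,0,0,0,0],[1,0,0,0,0,0,0],[1,0,0,0,0,0,0],[1,0,0,0,0,0,0],[1,0,0,0,0,0,0],[1,0,0,0,0,0,0]]'
```

```text
clock: 5.0
eef_pos: [0.4667, -0.2462, 0.0031]
eef_rot: [0.986, -0.168, -0.001, -0.0]
contact_force: [0.0, 0.4, 0.1]
opening: 0.0516
grasp_force: 0.0
clock: 5.8
eef_pos: [0.4672, -0.2466, 0.0042]
eef_rot: [0.986, -0.168, 0.0, 0.0]
contact_force: [-0.6, -0.0, 5.4]
opening: 0.0148
grasp_force: 30.0
```

```bash
python3 -m inch '[[1,0,0,-0.5,0,0,0],[1,0,0,-1,0,0,0],[1,0,0,-1,0,0,0],[1,0,0,-1,0,0,0],[1,-0.1,-0.8,-1,0,0,0],[1,-0.12,-1,-0.2,0,0,0],[1,-0.12,-1,0,0,0,0],[1,-0.12,-1,0,0,0,0]]'
python3 -m inch '[[1,-0.12,-1,0,0,0,0],[1,-0.12,-1,0,0,0,0],[1,-0.12,-1,0,0,0,0],[1,-0.12,-1,0,0,0,0],[1,0,0,0,0,0,-0.9],[1,0,0,0,0,0,-0.9],[1,0,0,0,0,0,-0.9],[1,0,0,0,0,0,-0.74]]'
python3 - <<'E'
from h import *
plan([.522,.016,.14],[.0982,.9952])
C,im=snap("wrist","w3")
ax=np.array([-.0982,-.9952,0]);ay=np.array([.9952,-.0982,0]);o=np.array([.5252,.0478,0])
for l,x,y in(("c+",80,64),("c-",80,-64)): print(l,proj(C,o+ax*x/1e3+ay*y/1e3+[0,0,.05]))
E
```

```text
clock: 6.6
eef_pos: [0.492, -0.1332, 0.145]
eef_rot: [0.986, -0.168, 0.0, 0.0]
contact_force: [0.4, -0.1, -1.1]
opening: 0.0148
grasp_force: 30.0
clock: 7.4
eef_pos: [0.518, -0.0162, 0.1446]
eef_rot: [0.999, -0.048, -0.0, -0.0]
contact_force: [0.5, -0.0, -0.6]
opening: 0.0145
grasp_force: 30.0
shift shares [ 0.03 -1.08  0.15] turn shares [-0.    0.01  0.04]
c+ [275.40418456 109.37350167]
c- [271.95102662 262.86007286]
```

View pics/w3.png

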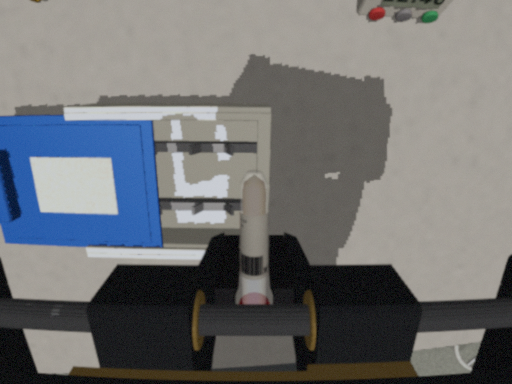

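The wrist view shows the box's far closed-end corner at (270,108), the dark ribs at v≈147 and v≈203 with their notches near u≈200, and the lid's leading edge at u≈158. The tube hangs in the grip at (255,175–300).

```bash
python3 - <<'E'
from h import *
C=cam("wrist")
ax=np.array([-.0982,-.9952,0]);ay=np.array([.9952,-.0982,0]);o=np.array([.5252,.0478,0])
def b(x,y,z): return proj(C,o+ax*x/1e3+ay*y/1e3+[0,0,z/1e3]).round(1)
print("notch top/bot far rib",b(32,27,29),b(32,27,18),"near",b(32,-27,29),b(32,-27,18))
q=onz(C,(270.5,108),.05); r=onz(C,(220,107),.05);print(q, "pred",o+ax*.08+ay*.064, "edge dir",r-q)
im=cv2.imread("pics/w3.png"); g=cv2.resize(im[90:270,140:290],None,fx=4,fy=4,interpolation=cv2.INTER_CUBIC); cv2.imwrite("pics/w3c.png",g[:600])
E
```

```text
notch top/bot far rib [215. 153.] [216.4 150.4] near [217.  213.4] [218.3 208.8]
[ 0.58240418 -0.03449966  0.05      ] pred [ 0.5810368 -0.0381008  0.       ] edge dir [0.00422919 0.0367647  0.        ]
```

View pics/w3c.png

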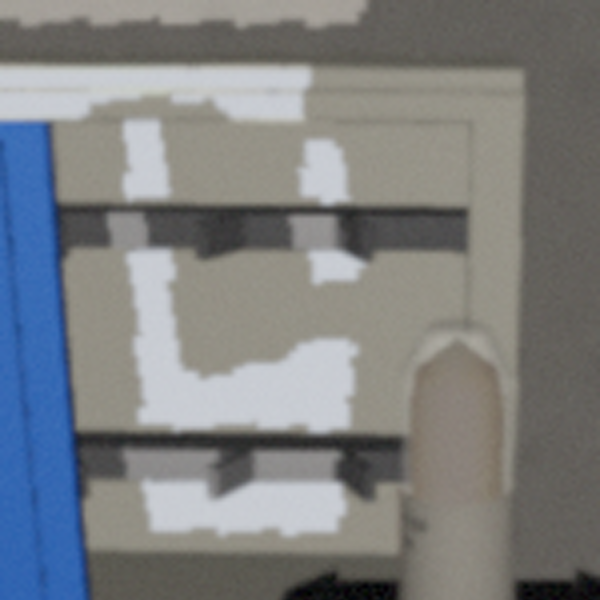

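```bash
python3 -m inch '[[1,0.03,-0.6,0,0,0,0],[1,0.03,-0.54,0.4,0,0,0],[1,0,0,0.8,0,0,0],[1,0,0,0.8,0,0,0],[1,0,0,0.7,0,0,0],[1,0,0,0.6,0,0,0],[1,0,0,0.4,0,0,0],[1,0,0,0.3,0,0,0]]'
```

```text
clock: 8.25
eef_pos: [0.5231, 0.0175, 0.0241]
eef_rot: [0.999, -0.049, -0.0, -0.0]
contact_force: [0.0, -0.3, -0.2]
opening: 0.0147
grasp_force: 30.0
```

```bash
python3 -m inch '[[1,0,0,0.04,0,0,0],[0.3,0,0,0,0,0,0],[0.3,0,0,0,0,0,0],[0.3,0,0,0,0,0,0],[0.3,0,0,0,0,0,0],[0.3,0,0,0,0,0,0],[0.3,0,0,0,0,0,0],[0.3,0,0,0,0,0,0]]'
python3 -m inch '[[0.3,0,0,-0.3,0,0,0],[0.3,0,0,-0.6,0,0,0],[0.3,0,0,-1,0,0,0],[0.3,0,0,-1,0,0,0],[0.3,0,0,-1,0,0,0],[0.3,0,0,-1,0,0,0],[0.3,-0.3,-0.5,-0.6,0,0,0],[0.3,-0.3,-0.5,0,0,0,0]]'
python3 - <<'E'
from h import *
C,im=snap("wrist","w4")
plan([.531,.13,.18])
E
```

```text
clock: 9.05
eef_pos: [0.5233, 0.0175, 0.0237]
eef_rot: [0.999, -0.049, 0.0, -0.0]
contact_force: [-0.0, 0.3, -0.5]
opening: 0.0309
grasp_force: 0.0
clock: 9.85
eef_pos: [0.509, 0.0495, 0.1913]
eef_rot: [0.999, -0.049, 0.003, 0.0]
contact_force: [-0.0, 0.2, 0.3]
opening: 0.0306
grasp_force: 0.0
shift shares [ 0.54 -2.67  0.32] turn shares None
```

View pics/w4.png

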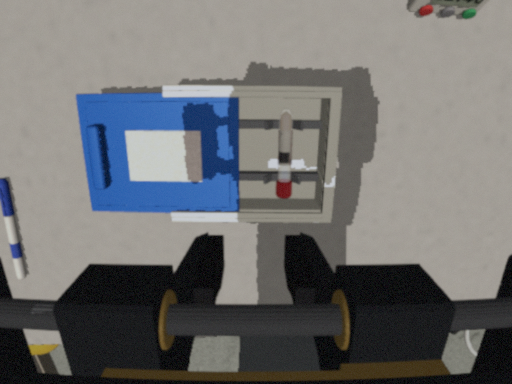

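The tube lies in the cradle, from its tip at (287,111) to its cap at (284,197). The box's closed-end corners are (341,88) and (333,222). The lid's bar is centred at about (95,156), running from (90,125) to (100,187).

```bash
python3 - <<'E'
from h import *
C=cam("wrist")
p=onz(C,(341,88),.05);q=onz(C,(333,222),.05);u=(p-q);print("w",np.linalg.norm(u));u/=np.linalg.norm(u);x=np.array([u[1],-u[0],0]);o=(p+q)/2-.08*x
print("x",x,"o",o,"home",o-.058*x)
a=onz(C,(287,111),.026);b=onz(C,(284,197),.026);m=(a+b)/2;print("tube",m,(m-o)@x,(m-o)@u,np.degrees(np.arccos((a-b)@u/np.linalg.norm(a-b))),np.linalg.norm(a-b))
e=onz(C,(90,125),.055);f=onz(C,(100,187),.055);m=(e+f)/2;print("bar",m,np.linalg.norm(e-f),(m-o)@x+.058,(m-o)@u,e-f)
l=onz(C,(239,97),.045);k=onz(C,(239,212),.045);print("lead",(l-o)@x,(k-o)@x)
E
```

```text
w 0.12514487309998087
x [-0.0805493  -0.99675063  0.        ] o [0.52394544 0.05418022 0.05      ] home [0.5286173  0.11199176 0.05      ]
tube [0.51980796 0.01938096 0.026     ] 0.03501945953527404 -0.0013209807890883797 1.285808943025357 0.08612346742723474
bar [0.54254346 0.19362734 0.055     ] 0.057579898120037845 -0.08249206015904051 0.007305213695476876 [ 0.05739751 -0.00457935  0.        ]
lead -0.008150595949458021 -0.01144805894099776
```

```bash
python3 -m inch '[[1,0.09,-0.9,0.2,0,0,0],[1,0.09,-0.9,0.2,0,0,0],[1,0.09,-0.9,0.2,0,0,0],[1,0.09,-0.9,0.2,0,0,0],[1,0.09,-0.9,0.2,0,0,0],[1,0.09,-0.9,0.2,0,0,0],[1,0.09,-0.9,0.2,0,0,0],[1,0,0,0,0,0,0]]'
python3 - <<'E'
from h import *
C,im=snap("wrist","w5"); plan([.5465,.236,.049],[.0982,.9952]); print(proj(C,(.5425,.194,.055)))
E
```

```text
clock: 10.7
eef_pos: [0.5445, 0.2377, 0.1441]
eef_rot: [0.999, -0.047, -0.002, 0.0]
contact_force: [-0.3, -1.0, -0.3]
opening: 0.0005
grasp_force: 0.0
shift shares [0.07 0.   3.19] turn shares [0.02 0.04 0.04]
[310.16554144 192.32292908]
```

View pics/w5.png

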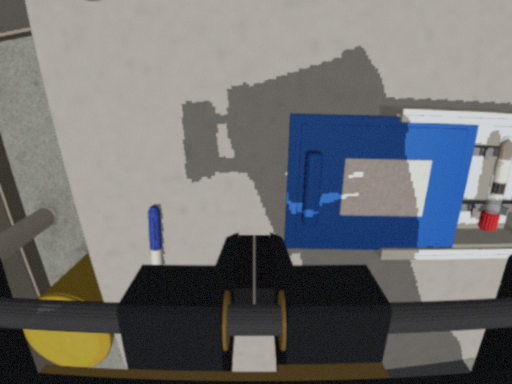

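The wrist view shows the bar at u 304–322, v 152–223, centred at (313,187). The lid's rear edge runs from (289,115) to (285,248).

```bash
python3 - <<'E'
from h import *
C=cam("wrist"); m=onz(C,(313,187.5),.056); print(m, onz(C,(289,115),.043),onz(C,(285,248),.043))
s=robot.observe(); d,_=plan(m,s=s); print("bar rel tool mm",d*30)
E
```

```text
[0.54650143 0.19024266 0.056     ] [0.60172306 0.20389637 0.043     ] [0.4891887  0.21441256 0.043     ]
shift shares [0.22 1.52 2.96] turn shares None
bar rel tool mm [ 6.55356794 45.55982872 88.77488436]
```

```bash
python3 -m inch '[[1,0.08,0,0.4,0,0,0],[1,0.08,0,0.6,0,0,0],[1,0,0,0.7,0,0,0],[1,0,0,0.6,0,0,0],[1,0,0,0.4,0,0,0],[1,0,0,0.3,0,0,0],[1,0,0,0.17,0,0,0],[1,0,0,0,0,0,0]]'
python3 -m inch '[[1,0,0.08,0,0,0,0],[1,0,0.1,0,0,0,0],[1,0,0.1,0,0,0,0],[1,0,0.1,0,0,0,0],[1,0,0.1,0,0,0,0],[1,0,0.1,0,0,0,0],[1,0,0.1,0,0,0,0],[1,0,0.1,0,0,0,0]]'
```

```text
clock: 11.55
eef_pos: [0.5503, 0.2347, 0.0512]
eef_rot: [0.999, -0.049, -0.0, 0.0]
contact_force: [0.2, -0.5, 0.0]
opening: 0.0006
grasp_force: 0.0
clock: 12.35
eef_pos: [0.5481, 0.2114, 0.0515]
eef_rot: [0.999, -0.049, -0.0, -0.0]
contact_force: [-0.0, 0.4, 0.4]
opening: 0.0006
grasp_force: 0.4
```

```bash
python3 -m inch '[[1,0,0.08,0.04,0,0,0],[1,0,0.1,0.04,0,0,0],[1,0,0.12,0,0,0,0],[1,0,0.12,0,0,0,0],[1,0,0.12,0,0,0,0],[1,0,0.12,0,0,0,0],[1,0,0.12,0,0,0,0],[1,0,0.12,0,0,0,0]]'
python3 -m inch '[[1,0,0.1,0,0,0,0],[1,0,0.1,0,0,0,0],[1,0,0.1,0,0,0,0],[1,0,0.1,0,0,0,0],[1,0,0.1,0,0,0,0],[1,0,0.1,0,0,0,0],[1,0,0.05,0,0,0,0],[1,0,0.02,0,0,0,0]]'
python3 - <<'E'
from h import *
C,im=snap("wrist","w6")
E
```

```text
clock: 13.15
eef_pos: [0.5454, 0.1845, 0.0491]
eef_rot: [0.999, -0.049, -0.0, 0.0]
contact_force: [0.8, 0.7, 1.3]
opening: 0.0004
grasp_force: 0.7
clock: 13.95
eef_pos: [0.5434, 0.1645, 0.049]
eef_rot: [0.999, -0.049, -0.0, 0.0]
contact_force: [0.1, 0.7, -0.6]
opening: 0.0002
grasp_force: 0.2
```

View pics/w6.png

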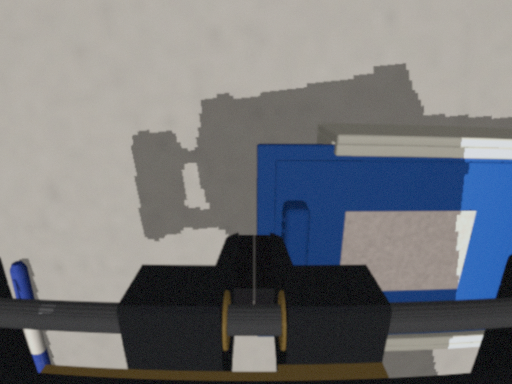

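The finger is against the bar and the lid is sliding: its rear edge is at u≈258 and the box's entry at u≈320, so about 30 mm remain.

```bash
python3 -m inch '[[1,0,0.06,0,0,0,0],[1,0,0.07,0,0,0,0],[1,0,0.07,0,0,0,0],[1,0,0.07,0,0,0,0],[1,0,0.07,0,0,0,0],[1,0,0.07,0,0,0,0],[1,0,0.05,0,0,0,0],[1,0,0.03,0,0,0,0]]'
python3 -m inch '[[1,0,0.02,0,0,0,0],[1,0,0.02,0,0,0,0],[1,0,0.02,0,0,0,0],[1,0,0.02,0,0,0,0],[1,0,0.02,0,0,0,0],[1,0,0.02,0,0,0,0],[1,0,0.02,0,0,0,0],[1,0,0.02,0,0,0,0]]'
python3 -m inch '[[1,0,0.02,0,0,0,0],[1,0,0.02,0,0,0,0],[1,0,0.02,0,0,0,0],[1,0,0.02,0,0,0,0],[1,0,0.02,0,0,0,0],[1,0,0.02,0,0,0,0],[1,0,0.02,0,0,0,0],[1,0,0.02,0,0,0,0]]'
```

```text
clock: 14.8
eef_pos: [0.542, 0.15, 0.0491]
eef_rot: [0.999, -0.049, 0.0, -0.0]
contact_force: [-0.2, 1.1, -0.3]
opening: 0.0008
grasp_force: 0.2
clock: 15.6
eef_pos: [0.5416, 0.1453, 0.0491]
eef_rot: [0.999, -0.049, 0.0, -0.0]
contact_force: [-0.6, 0.6, -1.5]
opening: -0.0
grasp_force: 0.2
clock: 16.4
eef_pos: [0.5413, 0.1408, 0.0494]
eef_rot: [0.999, -0.049, 0.0, -0.0]
contact_force: [0.3, 3.8, 2.7]
opening: 0.0003
grasp_force: 2.0
```

```bash
python3 -m inch '[[1,0,0.02,0,0,0,0],[1,0,0.02,0,0,0,0],[1,0,0.02,0,0,0,0],[1,0,0.02,0,0,0,0],[1,0,0.02,0,0,0,0],[1,0,0.02,0,0,0,0],[1,0,0.02,0,0,0,0],[1,0,0.02,0,0,0,0]]'
python3 -m inch '[[1,0,0.02,0,0,0,0],[1,0,0.02,0,0,0,0],[1,0,0.02,0,0,0,0],[1,0,0.02,0,0,0,0],[1,0,0.01,0,0,0,0],[1,0,0.01,0,0,0,0],[1,0,0.01,0,0,0,0],[1,0,0.01,0,0,0,0]]'
```

```text
clock: 17.2
eef_pos: [0.5409, 0.1362, 0.0495]
eef_rot: [0.999, -0.049, 0.0, -0.0]
contact_force: [0.8, 6.6, 5.3]
opening: 0.0006
grasp_force: 3.7
clock: 18.0
eef_pos: [0.5402, 0.1322, 0.0491]
eef_rot: [0.999, -0.049, -0.0, 0.0]
contact_force: [-0.5, 3.1, 2.1]
opening: 0.0004
grasp_force: 1.6
```

```bash
python3 -m inch '[[1,0,0.01,0,0,0,0],[1,0,0.01,0,0,0,0],[1,0,0.01,0,0,0,0],[1,0,0.01,0,0,0,0],[1,0,0.01,0,0,0,0],[1,0,0.01,0,0,0,0],[1,0,0,0,0,0,0],[1,0,0,0,0,0,0]]'
```

```text
clock: 18.8
eef_pos: [0.5401, 0.1308, 0.0491]
eef_rot: [0.999, -0.049, 0.0, -0.0]
contact_force: [0.8, 6.6, 1.8]
opening: 0.0002
grasp_force: 3.1
```

```bash
python3 -m inch '[[1,0,0.01,0,0,0,0],[1,0,0.01,0,0,0,0],[1,0,0.01,0,0,0,0],[1,0,0.01,0,0,0,0],[1,0,0,0,0,0,0],[1,0,0,0,0,0,0],[1,0,0,0,0,0,0],[1,0,0,0,0,0,0]]'
```

```text
clock: 19.6
eef_pos: [0.5401, 0.1299, 0.0491]
eef_rot: [0.999, -0.049, 0.0, -0.001]
contact_force: [1.4, 7.4, 2.1]
opening: 0.0004
grasp_force: 4.0
```

```bash
python3 -m inch '[[1,0,0.01,0,0,0,0],[1,0,0.01,0,0,0,0],[1,0,0.01,0,0,0,0],[1,0,0,0,0,0,0],[1,0,0,0,0,0,0],[1,0,0,0,0,0,0],[1,0,0,0,0,0,0],[1,0,0,0,0,0,0]]'
```

```text
clock: 20.4
eef_pos: [0.54, 0.1286, 0.049]
eef_rot: [0.999, -0.049, 0.0, -0.0]
contact_force: [2.3, 5.1, 1.5]
opening: 0.0
grasp_force: 2.7
```

```bash
python3 -m inch '[[1,0,0.01,0,0,0,0],[1,0,0.01,0,0,0,0],[1,0,0,0,0,0,0],[1,0,0,0,0,0,0],[1,0,0,0,0,0,0],[1,0,0,0,0,0,0],[1,0,0,0,0,0,0],[1,0,0,0,0,0,0]]'
```

```text
clock: 21.2
eef_pos: [0.5399, 0.1284, 0.049]
eef_rot: [0.999, -0.049, 0.0, -0.001]
contact_force: [2.2, 8.5, 0.7]
opening: 0.0005
grasp_force: 3.9
```

```bash
python3 -m inch '[[1,0,0.01,0,0,0,0],[1,0,0.01,0,0,0,0],[1,0,0,0,0,0,0],[1,0,0,0,0,0,0],[1,0,0,0,0,0,0],[1,0,0,0,0,0,0],[1,0,0,0,0,0,0],[1,0,0,0,0,0,0]]'
```

```text
clock: 22.0
eef_pos: [0.5399, 0.1279, 0.049]
eef_rot: [0.999, -0.049, 0.0, -0.001]
contact_force: [2.7, 7.5, 0.6]
opening: 0.0004
grasp_force: 4.3
```

```bash
python3 -m inch '[[1,0,0.01,0,0,0,0],[1,0,0.01,0,0,0,0],[1,0,0,0,0,0,0],[1,0,0,0,0,0,0],[1,0,0,0,0,0,0],[1,0,0,0,0,0,0],[1,0,0,0,0,0,0],[1,0,0,0,0,0,0]]'
```

```text
clock: 22.8
eef_pos: [0.5398, 0.1274, 0.049]
eef_rot: [0.999, -0.049, 0.0, -0.001]
contact_force: [2.6, 9.2, 0.2]
opening: 0.0004
grasp_force: 4.6
```

```bash
python3 -m inch '[[1,0,0.01,0,0,0,0],[1,0,0,0,0,0,0],[1,0,0,0,0,0,0],[1,0,0,0,0,0,0],[1,0,0,0,0,0,0],[1,0,0,0,0,0,0],[1,0,0,0,0,0,0],[1,0,0,0,0,0,0]]'
```

```text
clock: 23.6
eef_pos: [0.5398, 0.1271, 0.049]
eef_rot: [0.999, -0.049, 0.0, -0.001]
contact_force: [2.4, 9.7, 1.2]
opening: 0.0005
grasp_force: 4.9
```

```bash
python3 -m inch '[[1,0,0.01,0,0,0,0],[1,0,0.01,0,0,0,0],[1,0,0,0,0,0,0],[1,0,0,0,0,0,0],[1,0,0,0,0,0,0],[1,0,0,0,0,0,0],[1,0,0,0,0,0,0],[1,0,0,0,0,0,0]]'
```

```text
clock: 24.4
eef_pos: [0.5398, 0.1271, 0.0491]
eef_rot: [0.999, -0.049, 0.001, -0.001]
contact_force: [2.6, 12.7, 1.2]
opening: 0.0004
grasp_force: 6.5
```

```bash
python3 -m inch '[[1,0,0.01,0,0,0,0],[1,0,0,0,0,0,0],[1,0,0,0,0,0,0],[1,0,0,0,0,0,0],[1,0,0,0,0,0,0],[1,0,0,0,0,0,0],[1,0,0,0,0,0,0],[1,0,0,0,0,0,0]]'
```

```text
clock: 25.2
eef_pos: [0.5398, 0.127, 0.0492]
eef_rot: [0.999, -0.049, 0.001, -0.001]
contact_force: [3.8, 13.6, 0.9]
opening: 0.0004
grasp_force: 7.4
```

The push has gone rigid: TCP y has stopped at 0.127 and the force is climbing to 13.6 N. I'll back off slowly and watch where contact is lost.

```bash
python3 -m inch '[[1,0,-0.02,0,0,0,0],[1,0,-0.02,0,0,0,0],[1,0,-0.02,0,0,0,0],[1,0,0,0,0,0,0],[1,0,0,0,0,0,0],[1,0,0,0,0,0,0],[1,0,0,0,0,0,0],[1,0,0,0,0,0,0]]'
python3 -m inch '[[1,0,-0.02,0,0,0,0],[1,0,-0.02,0,0,0,0],[1,0,0,0,0,0,0],[1,0,0,0,0,0,0],[1,0,0,0,0,0,0],[1,0,0,0,0,0,0],[1,0,0,0,0,0,0],[1,0,0,0,0,0,0]]'
```

```text
clock: 26.0
eef_pos: [0.5399, 0.1279, 0.049]
eef_rot: [0.999, -0.049, 0.0, -0.001]
contact_force: [2.4, 8.9, 0.0]
opening: 0.0003
grasp_force: 4.4
clock: 26.8
eef_pos: [0.54, 0.1286, 0.049]
eef_rot: [0.999, -0.049, 0.0, -0.0]
contact_force: [1.2, 5.2, -0.1]
opening: 0.0005
grasp_force: 2.9
```

```bash
python3 -m inch '[[1,0,-0.02,0,0,0,0],[1,0,0,0,0,0,0],[1,0,0,0,0,0,0],[1,0,0,0,0,0,0],[1,0,0,0,0,0,0],[1,0,0,0,0,0,0],[1,0,0,0,0,0,0],[1,0,0,0,0,0,0]]'
python3 -m inch '[[1,0,-0.02,0,0,0,0],[1,0,0,0,0,0,0],[1,0,0,0,0,0,0],[1,0,0,0,0,0,0],[1,0,0,0,0,0,0],[1,0,0,0,0,0,0],[1,0,0,0,0,0,0],[1,0,0,0,0,0,0]]'
```

```text
clock: 27.6
eef_pos: [0.5398, 0.1288, 0.0491]
eef_rot: [0.999, -0.049, -0.0, 0.0]
contact_force: [0.1, 0.2, 0.2]
opening: 0.0004
grasp_force: 0.3
clock: 28.4
eef_pos: [0.54, 0.1295, 0.0491]
eef_rot: [0.999, -0.049, -0.0, 0.0]
contact_force: [0.3, 0.2, 0.6]
opening: 0.0005
grasp_force: 0.0
```

Contact ended sharply at y=0.1288, short of where the buffer first pushed back (about 0.131), so the ridge is holding the lid. I'll retreat and check once.

```bash
python3 -m inch '[[1,0,-0.2,0,0,0,0],[1,0,-0.4,0,0,0,0],[1,0,-0.4,-0.3,0,0,0],[1,0,0,-1,0,0,0],[1,0,0,-1,0,0,0],[1,0,0,-1,0,0,0],[1,0,0,-1,0,0,0],[1,0,0,0,0,0,0]]'
python3 - <<'E'
from h import *
C,im=snap("wrist","w7")
E
```

```text
clock: 29.2
eef_pos: [0.5445, 0.1606, 0.1828]
eef_rot: [0.999, -0.049, 0.004, -0.001]
contact_force: [0.7, 0.6, 0.3]
opening: 0.0005
grasp_force: 0.0
```

View pics/w7.png

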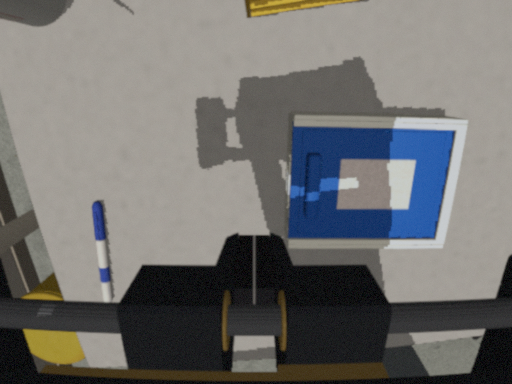

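The lid is fully shut: its rear edge at u≈290 is flush with the box's entry, and its leading edge at (455,130) is inside the closed end. The robot is clear.

```bash
python3 -c "
from bench import robot
print(robot.finish_job())"
```

```text
the job is handed in; nothing more can be done
None
```

I laid the tube in the cradle and slid the lid shut until it snapped home, with a wrist force of about 14 N at most, then handed the job in; it returned no verdict.

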